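# Load a glass sherd under the hold-down spring of a reflectance stage and take the reading

## Task

Load the glass sample for its reading: with your fingertips press the sample mount on the stage down hard on its springy bed and, keeping it pressed, slide it under the forked hold-down spring until it is fully home against the end stop, then let go of it so the spring alone holds it. After that press the button on the trigger box all the way in and let it go. Do not lift the mount out of its track, do not press the button before the mount is home, do not knock the probe above the spring, and leave the other things on the table where they are.

Things in the scene. Friction and masses are not known exactly. Their poses are not given: they have to be found in the camera images.
- stage: Reflectance stage, fixed: dark steel base 280 x 130 x 10 mm with two guide rails (inner faces at y = +-36 mm, tops 27 mm up) and a springy bed (platen) between them. Origin on the table under the track's centre line; x axis = sliding direction, from the loading end (base edge x = -150 mm) to the end stop and spring (+x, base edge 130 mm); z up. The mount stands on the bed.
- spring_toes (a point): Front edge of the steel hold-down spring, midway between its two tines: stage x = 31 mm, 29.5 mm up. Tines are 12 mm wide, centred 27 mm either side of the centre line, clamped at the end stop, lowest at stage x = 42 mm (underside 24.5 mm), with turned-up toes (underside 28.6 mm). The raised mount is blocked by the toes; pressed 6 to 8 mm down it slips under and the tines drag on its margins.
- stop_face (a point): Centre of the end stop's face: stage x = 105 mm, 30 mm above the table. The mount is home when its front end touches this face, its centre then at stage x = 40 mm.
- sample_mount: Flat loose aluminium plate 130 (x) x 70 (y) x 10 mm, 0.24 kg, on the bed, axes along the stage's; origin at the centre of its underside. Front half: 40 mm recess with green glass. Underside 24 mm, top 34 mm above the table; fully pressed, top at 26 mm. Centre starts at stage x = -75 to -40 mm. A ledge across its top at mount x = -24 mm, 4 mm thick, 44 mm long, 4 mm high, to push on.
- mount_pad (a point): Where to press: on the mount's top face, on the plain tail behind the finger ledge, at mount x = -45 mm on its centre line. The plain tail is 39 mm long in x (from mount x = -65 to -26 mm) and 70 mm wide.
- platen (a joint): How far the springy bed is pressed down, m: 0 raised, 0.008 fully down. With the mount on it, it takes about 6 N to start and 13 N to hold it fully down (0.9 N per mm); it stays level wherever pressed. With the mount home and let go it settles at about 0.004.
- hold_spring (a joint): How far the hold-down spring is lifted, in rad: 0 free (mount not under it), about 0.02 with the mount under it and pressed fully down, about 0.08 with the mount under it and let go.
- trigger (a joint): How far the round button on the trigger box is pressed in, in m: 0 out, 0.006 fully in; springs back by itself; 5 N to press it fully.
- trigger_top (a point): Centre of the top of the button: a grey round button 26 mm across in a black collar on top of the trigger box, 58 mm above the table, pressed straight down. The trigger box is a fixed plastic box 100 x 66 x 40 mm to the left or right of the stage.
- foam_pad: A fixed white pad 130 x 100 x 20 mm with four pieces of glass on it, on the other side of the stage from the trigger box. Leave alone.
- spare_mount: An empty mount like the sample mount, loose on the table. Origin at the centre of its underside. Leave it where it is.
- ref_puck: White round reference standard, 42 mm across, 14 mm high, loose. Leave it where it is.
- loupe: Black loupe, 40 mm across, 42 mm high, loose. Leave it where it is.
- brush: Small brush lying on the table, loose. Leave it where it is.
- spatula: Small spatula lying on the table, loose. Leave it where it is.
- solvent: Amber bottle 60 mm across, 150 mm high, loose. Leave it where it is.
- bowl: Green glass bowl 100 mm across, 55 mm high, loose. Leave it where it is.
- probe_head: Fibre probe over the spring, fixed to the stage; origin at the centre of its holder, a dark block 22 x 28 x 20 mm at stage x = 76 mm, 72 mm up, hung on an aluminium arm (top 86 mm up) from a post at the end stop; a black fibre loops from it up to 120 mm high. Do not knock it.
There are look-alikes about, which are no part of the job. What is shaped like the part that bears trigger but pink or red is not meant. Leave any red look-alike of the sample_mount alone.

How it is judged (in metres and radians):
On the way, in this order (a step that is already met when the one before it is completed fails the run):
1. the mount is pressed down on its bed by the fingers as its front passes under the spring toes (contact force between the fingers and sample_mount above 3 N and value of joint platen above 0.003 m and x of sample_mount in the frame of stage above -0.03 m and value of joint hold_spring above 0.008 rad), for 0.05 s.
2. the mount is home against the end stop, held down by the spring alone, nothing touching it (x of sample_mount in the frame of stage above 0.0365 m and z of sample_mount in the frame of stage below 0.0225 m and value of joint hold_spring above 0.04 rad and contact force between each of the arm, the fingers and sample_mount below 0.2 N), for 0.2 s.
3. the button is pressed in (value of joint trigger above 0.0045 m), for 0.05 s.
At the end, for the whole second after the job is handed in: The mount lies still within 3.5 mm of the end stop, in line with the track, held down under the lifted spring tines (its underside below 22.5 mm above the table), and the trigger button, pressed in by at least 4.5 mm after the mount was home and let go, is out again (x of sample_mount in the frame of stage above 0.0365 m and z of sample_mount in the frame of stage below 0.0225 m and value of joint hold_spring above 0.04 rad and angle between the x axis of sample_mount and the x axis of stage, either way round below 0.05 rad and linear speed of sample_mount below 0.01 m/s and value of joint trigger below 0.001 m); the robot touches nothing.
It fails at once if the mount is lifted out of its track or tipped (z of sample_mount in the frame of stage above 0.034 m or angle between sample_mount's own z axis and vertical above 0.15 rad).
It fails at once if the button is pressed before the mount is home (value of joint trigger above 0.003 m and x of sample_mount in the frame of stage below 0.034 m).
It fails at once if a bystander is moved more than 30 mm (distance of any of spare_mount, ref_puck, loupe, brush, spatula, solvent, bowl from where it was at the start of the episode above 0.03 m).
It fails at once if the probe is knocked (contact force between any of the arm, the fingers and probe_head above 2 N).
It also fails if it takes over 48 s, if anything falls off the work surface, if the arm or the gripper's body presses on something with over 40 N, if the wrist force passes 120 N, or if a joint passes its speed limit or range.

## Robot

A 6-joint arm with a two-finger parallel gripper is mounted at the origin on the work surface. World frame = base frame: x ahead of the robot, y to its left, z up, the work surface at z = 0. Lengths are in mm, angles in degrees, forces in N, time in s.
With the tool pointing down it reaches from about 150 to 775 mm from the base axis. Payload 6.1 kg.
Tool frame: the origin (TCP) lies midway between the tips of the shut fingers; the grasp point (between the pads) lies 19 mm behind it; x points along the fingers, y is the direction in which the jaws open and shut, and the axes are right-handed (so a half turn about x gives the same grasp; the last joint's range is limited). The gripper opens to 85 mm and grips with 20 to 120 N. Pads are 22 mm wide; open, the fingers measure 114 mm over their backs; the gripper's body (76 mm by 85 mm) begins 54 mm behind the grasp point. The pads swing forward as they close: fully open they stand 13 mm farther back than shut.
Start: joints at [-75.745, 7.208, -2.269, 80.523, 0, 90], TCP at [129.271, -508.819, 208.295] pointing down, gripper open.
Joint ranges: [-155.77, 155.77], [-54.66, 111.73], [-72.52, 77.12], [-102.08, 115.82], [-83.92, 84.16], [-180, 180]. Speed limits (degrees/s): [136.94, 136.94, 172.46, 180, 180, 180].

## Interface

Orientations are given as [roll, pitch, yaw] about the fixed x, y, z axes, in that order (R = Rz(yaw) Ry(pitch) Rx(roll)).
In Python, from station import ctrl gives the robot as it stands.
- The arm moves only by the tool play_rows, never from a script. Its argument "deltas" is one flat list of numbers, 5 for each row, row after row: the opening, from 0 (shut) to 1 (fully open), then the shift along the world's x, y, z in mm, then the turn about the world's z in degrees. A call has 1 to 20 rows; each row is the pose to reach, as a shift and turn from the pose commanded when the call began; what a row does not reach only later rows make up. A row lasts 1/8 s, in which the tool goes at most 62.5 mm and 10.7 degrees, less where a joint would pass 70% of its speed; a pose out of reach is approached as far as the arm can. A call with a gripper value outside its range is refused whole. The fingers move at their own pace and stop on an object; "squeeze" is the grip in N (left out, the last holds). Time passes only in rows, so rows that repeat a pose let the fingers close. It gives the time, the measured TCP pose, the force and the opening at its end, in the units of the state.
- ctrl.observe(): the state, without advancing time (a new reading comes with each control period).
- ctrl.get_image(name): name is "side" or "top" or "wrist"; returns (picture, depth): 384x512x3 uint8, blue, green, red; 384x512 float32, mm along the optical axis (not along the pixel's ray), 0 where there is no reading.
- ctrl.camera_params(name): a dict with "intrinsics" (3x3 intrinsics, pixels), "dist_coeffs" ([k1, k2, p1, p2, k3] as OpenCV has them; the pictures are not rectified), "pose" (4x4, takes a point from camera to world coordinates); the wrist camera has in their place "T_tool_cam" (4x4, takes a point from camera to tool coordinates, whose origin is the TCP and whose axes are the tool frame's). Camera axes: x right, y down, z forward; pixel columns grow to the right and rows downward; lengths in mm; the calibration is good to about 2 mm. A picture is of the moment at which its call begins: read the wrist's pose just before it. camera_params takes no time and is no camera call.
- ctrl.sign_off(): hands the job in, once; it reports no verdict.
Trained networks look in the newest picture that a camera, given by its name, has taken for a name from the list of things; names that differ only in an ending like _2 or _b are one class to them, and where a whole thing is asked for, a point or a joint stands for the part that bears it (a point fixed in the world has none). Each returns a list of dicts, best first, with "p" (0 to 1); they miss things now and then, are a little off and sometimes report something else, mostly with a low value. They report only what shows in the picture. A call takes as long as a camera call. They do not tell look-alikes from the thing itself.
- ctrl.recognise(query, camera): "point" ([column, row] in pixels, amid what is visible of it).
The state is a dict: "clock": time; "joint_positions": joint angles; "dq": joint speeds; "joint_efforts": joint torques, N m; "eef_pos": TCP position; "tcp_rot": TCP orientation; "force": force on the tool from outside, world axes, zero at the start; "torque": the same for the moment, N m; "opening": opening from 0.0 (shut) to 1.0 (fully open).
Only numpy, scipy, OpenCV 4.12 (cv2) and the standard library are available. Lean on these libraries where they do the work, as an engineer would, in place of code of your own. Each camera call takes 0.05 s, during which the arm holds its last target. There are 200 camera calls.

## Working session

There is one attempt and no reset: what is moved stays moved. The work goes in short steps, Python scripts to look and compute and a tool call to move; the robot and the scene stay as the last step left them, time stands still between calls to the robot, and variables do not carry over. Pictures are saved under pics/ and viewed, about 8 in all and at most 12, crops included, and the job is handed in when it is done.

Besides the shell and the picture viewer there is one more tool, called after "Request:" by a JSON object that holds its "api" and its "payload", one argument or row to a line. play_rows: Moves the arm, as the interface text tells. Its arguments: {"type":"object","properties":{"deltas":{"type":"array","items":{"type":"number"}},"squeeze":{"type":"number"}},"required":["deltas"]}

```bash
mkdir -p pics
cat > h.py <<'E'
import numpy as np, cv2
from station import ctrl
from scipy.spatial.transform import Rotation as R
def shot(cam):
    s=ctrl.observe(); im,d=ctrl.get_image(cam); p=ctrl.camera_params(cam)
    if 'pose' in p: T=np.array(p['pose'])
    else:
        W=np.eye(4); W[:3,:3]=R.from_euler('xyz',s['tcp_rot'],degrees=True).as_matrix(); W[:3,3]=s['eef_pos']; T=W@np.array(p['T_tool_cam'])
    return im,d,np.array(p['intrinsics']),np.array(p['dist_coeffs']),T
def ray(px,K,D,T):
    u=cv2.undistortPoints(np.array([[px]],float),K,D)[0,0]; return T[:3,3],T[:3,:3]@np.array([u[0],u[1],1])
def at_z(px,z,S):
    o,r=ray(px,*S[2:]); return o+r*(z-o[2])/r[2]
def at_d(px,S):
    o,r=ray(px,*S[2:]); return o+r*S[1][int(round(px[1])),int(round(px[0]))]
def proj(P,S):
    Ti=np.linalg.inv(S[4]); return cv2.projectPoints(np.array(P,float).reshape(-1,1,3),cv2.Rodrigues(Ti[:3,:3])[0],Ti[:3,3],S[2],S[3])[0][:,0]
E
python3 - <<'E'
from h import *
print(ctrl.observe())
for c in ['top','side']:
    S=shot(c); cv2.imwrite(f'pics/{c}1.png',cv2.resize(S[0],(800,600)))
    for q in ['stage','sample_mount','trigger','trigger_top','mount_pad','spring_toes','stop_face','probe_head','spare_mount','solvent','bowl']:
        for r in ctrl.recognise(q,c)[:3]: print(c,q,np.round(r['point']),round(r['p'],2),np.round(at_d(r['point'],S)))
E
```

```text
{'clock': 0.0, 'joint_positions': array([-7.57453948e+01,  7.24050519e+00, -2.32760680e+00,  8.05239806e+01,
        1.20886870e-03,  8.99994736e+01]), 'dq': array([-0.06404722,  0.04896488,  0.00090173, -0.00399325, -0.08843844,
       -0.03664084]), 'joint_efforts': array([ 6.17002206e-04, -4.35921478e+01,  3.52920449e+01,  1.74498983e-02,
       -9.34460172e-05, -2.72565735e-06]), 'eef_pos': array([ 129.1653718 , -508.3912912 ,  207.52590598]), 'tcp_rot': array([-90.75258478,  89.90789944, 103.50254578]), 'force': array([-0.03816567, -0.40800172,  0.16253745]), 'torque': array([ 0.02996511, -0.05572279, -0.03916658]), 'opening': 1.0030144175668207}
top stage [255. 164.] 0.79 [593.  -3.  28.]
top stage [247. 150.] 0.69 [643.  25.  35.]
top sample_mount [318. 254.] 0.8 [ 274. -210.   15.]
top sample_mount [257. 187.] 0.73 [509.  -7.  35.]
top sample_mount [335. 141.] 0.58 [ 667. -291.   21.]
top trigger [169. 186.] 0.43 [519. 293.  59.]
top trigger [210. 174.] 0.39 [556. 153.  61.]
top trigger [190. 232.] 0.39 [361. 223.  60.]
top trigger_top [206. 175.] 0.4 [553. 165.  64.]
top tri
[... 666 characters left out ...]
e sample_mount [340. 187.] 0.7 [ 295. -224.   10.]
side sample_mount [255. 195.] 0.65 [520. -20.  34.]
side trigger [201. 253.] 0.51 [512. 298.  63.]
side trigger_top [256. 201.] 0.63 [503.   7.  36.]
side trigger_top [205. 253.] 0.62 [502. 293.  62.]
side trigger_top [213. 222.] 0.47 [556. 174.  57.]
side mount_pad [343. 189.] 0.94 [ 284. -220.   10.]
side spring_toes [225. 198.] 0.72 [608.  29.  26.]
side spring_toes [228. 194.] 0.23 [609.   5.  23.]
side stop_face [228. 203.] 0.72 [587.  41.  21.]
side probe_head [208. 179.] 0.68 [696.  -5.  51.]
side spare_mount [147. 252.] 0.97 [687. 323.   7.]
side solvent [268. 128.] 0.65 [ 654. -381.   81.]
side bowl [126. 284.] 0.95 [650. 440.  15.]
```

Run:
```python
import cv2
a=cv2.imread('pics/top1.png'); a=cv2.resize(a,(512,384)) 
from h import *
S=shot('top'); cv2.imwrite('pics/topc.png',cv2.resize(S[0][110:275,100:400],(800,440),interpolation=cv2.INTER_CUBIC))
```

```text
(no output)
```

View pics/topc.png

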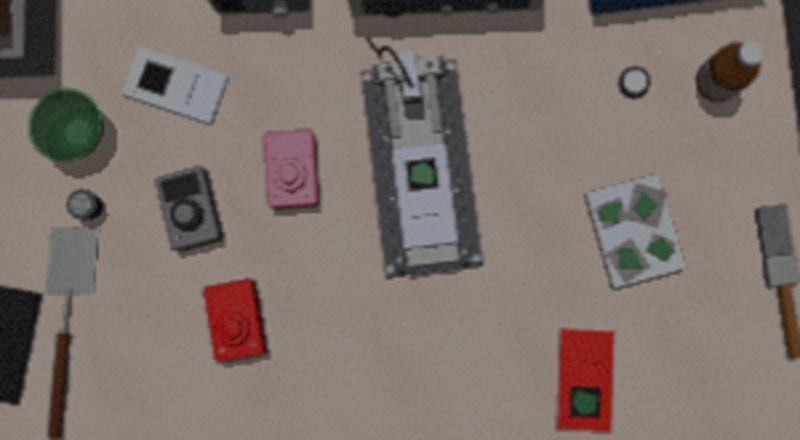

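View pics/side1.png

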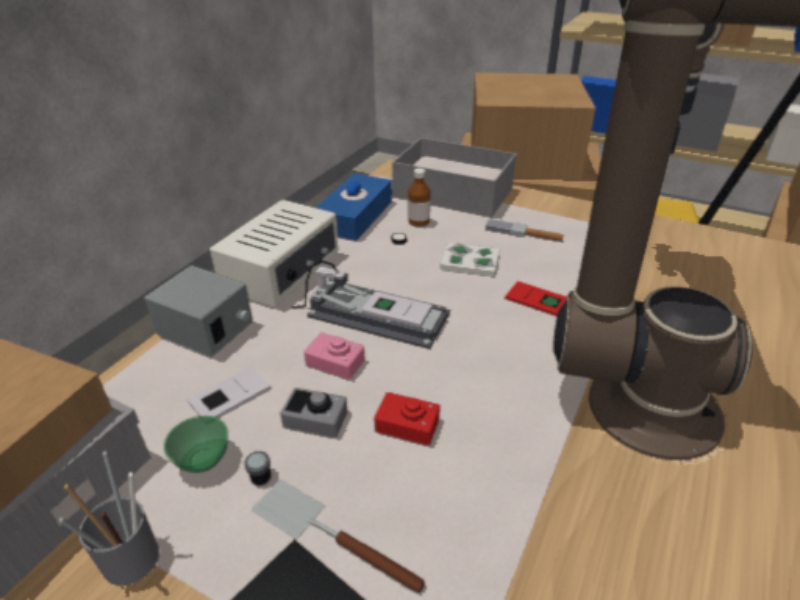

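The top crop shows the grey mount on the stage at crop (423,195). The grey trigger box with its black collar is at crop (186,213), full-frame about (170,190). The pink and red boxes and the red mount are look-alikes. The side view agrees. Next I measure the stage.

Run:
```python
from h import *
S=shot('top')
f=lambda x,y:(100+x*300/800,110+y*165/440)
C=[at_z(f(*p),10,S)[:2] for p in [(365,72),(458,60),(481,264),(388,276)]]
print(np.round(C))
fr=(C[0]+C[1])/2; bk=(C[2]+C[3])/2; a=fr-bk; y=np.degrees(np.arctan2(a[1],a[0])); print(np.linalg.norm(a),y,'origin',bk+a/np.linalg.norm(a)*150)
print('mount', [np.round(at_z(f(*p),34,S)) for p in [(423,195),(404,247),(454,242)]])
print('btn',at_z(f(186,213),58,S))
s=ctrl.observe(); print(R.from_euler('xyz',s['tcp_rot'],degrees=True).as_matrix().round(2))
print(ctrl.camera_params('wrist')['T_tool_cam'])
```

```text
[[696.  60.]
 [708. -66.]
 [432. -87.]
 [420.  36.]]
276.4526549377251 4.665450691301405 origin [575.90032827 -13.62882351]
mount [array([523., -14.,  34.]), array([456.,  13.,  34.]), array([461., -52.,  34.])]
btn [506.687243 290.968561  58.      ]
[[-0.    0.25 -0.97]
 [ 0.   -0.97 -0.25]
 [-1.   -0.    0.  ]]
[[-2.10673325e-04 -3.16204536e-01  9.48691018e-01 -1.65016627e+02]
 [ 9.99999917e-01  2.65580746e-04  3.10587049e-04 -1.00165132e+00]
 [-3.50163101e-04  9.48691004e-01  3.16204454e-01 -8.19010712e+01]
 [ 0.00000000e+00  0.00000000e+00  0.00000000e+00  1.00000000e+00]]
```

Request:
{"api": "play_rows", "payload": {
  "deltas": [0,350,487,-50,80,0,350,487,-50,80,0,350,487,-50,80,0,350,487,-50,80,0,350,487,-50,80,0,350,487,-50,80,0,350,487,-50,80,0,350,487,-50,80,0,350,487,-50,80,0,350,487,-50,80,0,350,487,-50,80,0,350,487,-50,80,0,350,487,-50,80,0,350,487,-50,80,0,350,487,-50,80,0,350,487,-50,80]
}}

```text
clock: 3.3
eef_pos: [479.2, -22.1, 158.4]
tcp_rot: [80.2, 90.0, -5.6]
force: [0.1, 0.5, -0.5]
opening: 0.0
```

Run:
```python
from h import *
s=ctrl.observe();print(s['clock'],s['eef_pos'],s['joint_positions'],s['force'])
print(R.from_euler('xyz',s['tcp_rot'],degrees=True).as_matrix().round(3))
S=shot('wrist'); cv2.imwrite('pics/w1.png',cv2.resize(S[0],(800,600)))
for q in ['mount_pad','sample_mount','spring_toes','stop_face']:
    for r in ctrl.recognise(q,'wrist')[:2]: print(q,np.round(r['point']),round(r['p'],2),np.round(at_d(r['point'],S)))
print(proj([s['eef_pos']],S)*1.5625)
```

```text
3.3 [479.20501421 -22.1468465  158.43506712] [-2.64557987e+00  2.57579506e+00 -1.36024886e+01  7.38067252e+01
 -7.65093064e-04  8.31365471e+01] [ 0.12510816  0.4977151  -0.50160718]
[[ 0.     0.997  0.074]
 [-0.     0.074 -0.997]
 [-1.     0.     0.   ]]
mount_pad [ 92. 294.] 0.91 [ 275. -206.   10.]
mount_pad [302. 169.] 0.78 [529.  -9.  33.]
sample_mount [298. 173.] 0.77 [524. -13.  34.]
sample_mount [377. 168.] 0.72 [611.  -4.  23.]
spring_toes [384. 156.] 0.64 [616.  10.  23.]
stop_face [375. 153.] 0.7 [606.  12.  23.]
[[396.25937864 362.3519437 ]]
```

View pics/w1.png

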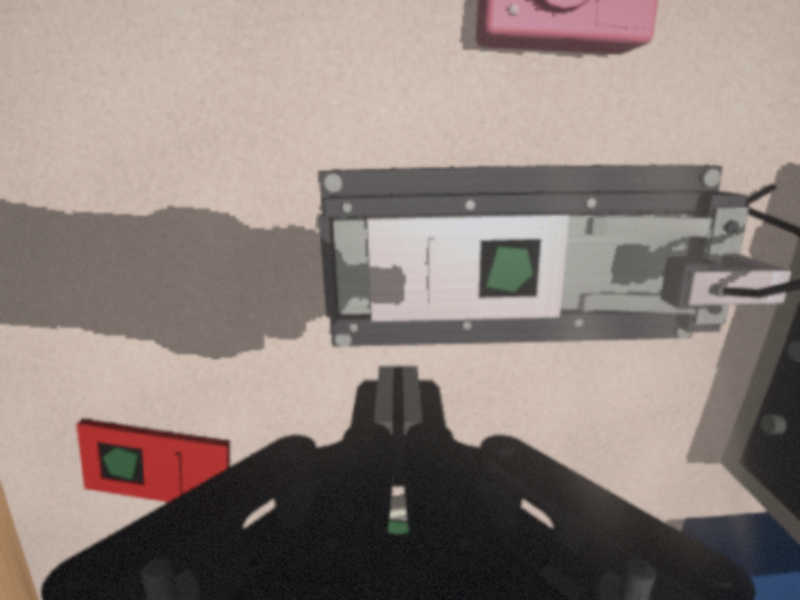

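The mount spans (369,219) to (570,215) and (371,321) to (560,318) on the far and near edges. The ledge is at (430,237)-(428,303), and the shut fingertips are at (397,365).

Run:
```python
from h import *
S=shot('wrist'); m=1/1.5625
P={k:at_z((x*m,y*m),z,S)[:2] for k,(x,y,z) in dict(rl=(369,219,34),rr=(371,321,34),fl=(570,215,34),fr=(560,318,34),l1=(430,237,38),l2=(428,303,38),B1=(320,171,10),B2=(721,167,10),B4=(332,346,10),railL0=(325,197,27),railL1=(712,192,27)).items()}
for k,v in P.items(): print(k,v.round(1))
a=lambda v:np.degrees(np.arctan2(v[1],v[0]))
print('yaw',a(P['fl']-P['rl']),a(P['fr']-P['rr']),a(P['B2']-P['B1']),a(P['railL1']-P['railL0']))
c=(P['rl']+P['rr']+P['fl']+P['fr'])/4; print('centre',c,np.linalg.norm(P['fl']-P['rl']),np.linalg.norm(P['fl']-P['fr']),'ledge',(P['l1']+P['l2'])/2)
t=np.radians(4.5);u=np.array([np.cos(t),np.sin(t)]); print('pad -45',c-45*u)
for b in('B1','B4'):print('origin x along', P[b]@u+150, 'c',c@u, 'n', P[b]@[-u[1],u[0]], c@[-u[1],u[0]])
```

```text
rl [458.6  16.2]
rr [463.9 -53.5]
fl [587.3  28.9]
fr [594.  -41.7]
l1 [498.3   8.3]
l2 [501.3 -36.2]
B1 [422.6  42.5]
B2 [697.7  68.6]
B4 [434.6 -85.6]
railL0 [429.   27.3]
railL1 [683.7  51.7]
yaw 5.623410002116331 5.198462081591893 5.424243756311904 5.4730392621323025
centre [525.94595689 -12.52654513] 129.31215175701132 70.89181007030525 ledge [499.81858493 -13.9699092 ]
pad -45 [481.08467688 -16.05720444]
origin x along 574.6463330326021 c 523.3418196308893 n 9.191878524320506 -53.753174150457156
origin x along 576.5273738806842 c 523.3418196308893 n -119.40111894311912 -53.753174150457156
```

Request:
{"api": "play_rows", "payload": {
  "deltas": [0,4,5,-60,1.2,0,4,5,-100,1.2,0,4,5,-116,1.2,0,4,5,-116,1.2,0,4,5,-116,1.2,0,4,5,-116,1.2]
}}

```text
clock: 4.35
eef_pos: [484.5, -16.9, 43.9]
tcp_rot: [82.4, 89.8, -2.1]
force: [0.2, 0.7, -1.0]
opening: 0.001
```

Run:
```python
from h import *
s=ctrl.observe();print(s['clock'],s['eef_pos'],s['force'])
S=shot('wrist'); cv2.imwrite('pics/w2.png',cv2.resize(S[0][100:340,120:440],(800,600),interpolation=cv2.INTER_CUBIC))
```

```text
4.35 [484.51269722 -16.88119376  43.91243598] [ 0.15341067  0.72218668 -0.97794517]
```

View pics/w2.png

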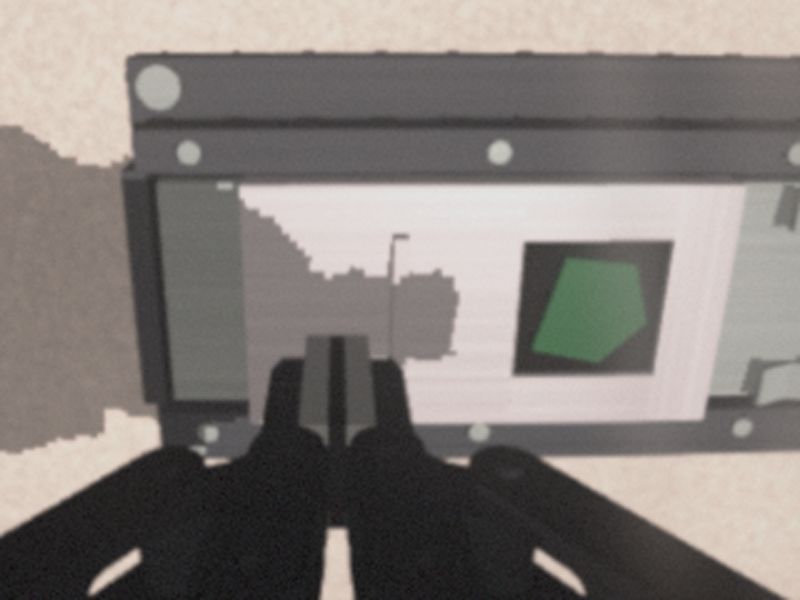

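The tips (about crop (338,335)) sit over the plain tail, behind the ledge at crop x=392. Now press.

Request:
{"api": "play_rows", "payload": {
  "deltas": [0,0,0,-6,0,0,0,0,-9,0,0,0,0,-12,0,0,0,0,-15,0,0,0,0,-17,0,0,0,0,-18,0,0,0,0,-18,0,0,0,0,-18,0]
}}

```text
clock: 5.4
eef_pos: [483.3, -16.8, 24.4]
tcp_rot: [82.2, 90.0, -2.4]
force: [-0.3, -0.1, 0.3]
opening: 0.004
```

Run:
```python
from h import *
s=ctrl.observe();print(s['clock'],s['eef_pos'],s['force'],s['joint_efforts'])
S=shot('wrist'); cv2.imwrite('pics/w3.png',cv2.resize(S[0][100:340,120:440],(800,600),interpolation=cv2.INTER_CUBIC))
```

```text
5.4 [483.32984035 -16.82602144  24.40085727] [-0.3276699  -0.06752134  0.28973491] [-2.69725579e-04 -4.01062202e+01  3.24209011e+01  1.02103029e-03
 -1.24142357e-04  1.14996303e-05]
```

View pics/w3.png

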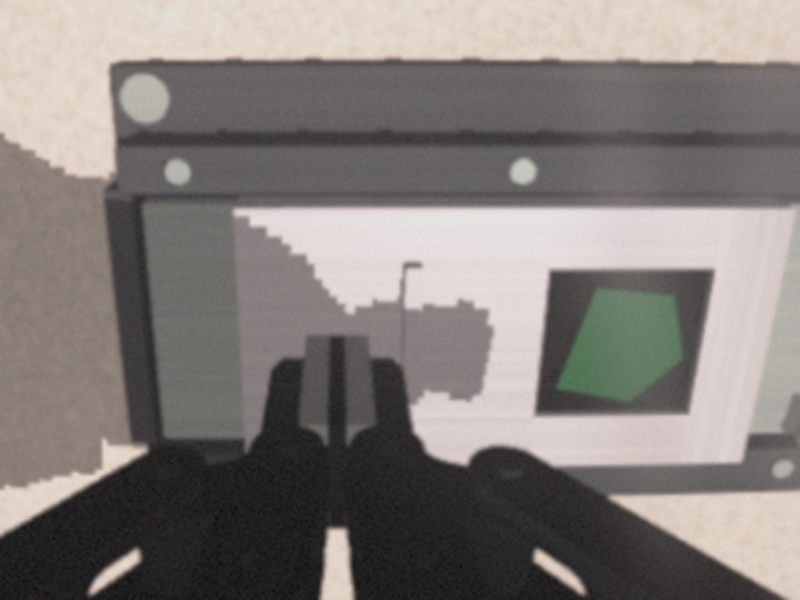

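Run:
```python
from h import *
S=shot('wrist'); f=lambda x,y:(120+x*.4,100+y*.4)
for n,p in dict(tail=(300,250),front=(500,240),midtail=(270,320),near=(440,430),railtop=(350,170),platen=(180,300),tipL=(320,345),tipR=(358,345),tipL2=(320,400),table=(40,70)).items(): print(n,at_d(f(*p),S).round(1),S[1][int(f(*p)[1]),int(f(*p)[0])])
s=ctrl.observe();print('tcp px',(proj([s['eef_pos']],S)-[120,100])/.4)
T=shot('side')
print(ctrl.observe()['eef_pos'],proj([s['eef_pos']],T))
cv2.imwrite('pics/s2.png',cv2.resize(T[0][140:240,190:320],(780,600),interpolation=cv2.INTER_CUBIC))
```

```text
tail [473.3   7.3  33.8] 165.72296
front [518.8  13.9  33.4] 165.41571
midtail [467.6 -11.   34. ] 171.13582
near [512.3 -37.7  33.8] 181.13893
railtop [483.1  25.1  25.5] 168.34361
platen [443.7 -13.6  21.9] 182.7628
tipL [479.4  -5.2  55.5] 149.32373
tipR [487.2  -4.2  56. ] 148.73668
tipL2 [479.9  -5.8  75.6] 130.44382
table [4.01e+02 3.81e+01 1.00e-01] 185.8222
tcp px [[333.98742538 329.67520798]]
[483.33049733 -16.8272537   24.38781219] [[264.96983116 201.31453606]]
```

View pics/s2.png

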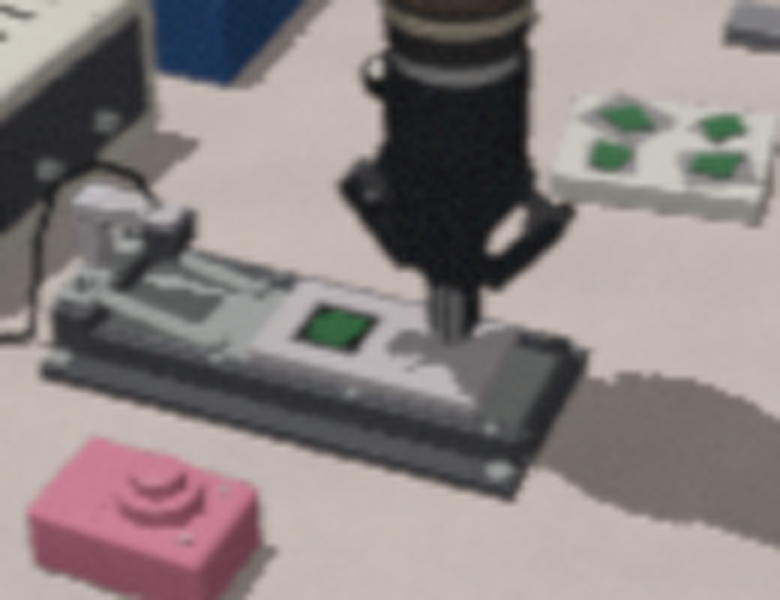

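The side crop shows the tips at (450,340). The reported TCP projects to (450,368), so the real tips hang about 20 mm above the reported TCP and haven't touched yet. The wrist depth agrees. I go down in small steps, watching the force.

Request:
{"api": "play_rows", "payload": {
  "deltas": [0,0,0,-2,0,0,0,0,-4,0,0,0,0,-6,0,0,0,0,-8,0,0,0,0,-8,0]
}}

```text
clock: 6.18
eef_pos: [483.1, -16.8, 16.1]
tcp_rot: [-100.8, 90.0, 174.7]
force: [0.5, 0.3, -0.2]
opening: -0.0
```

Request:
{"api": "play_rows", "payload": {
  "deltas": [0,0,0,-2,0,0,0,0,-3,0,0,0,0,-4,0,0,0,0,-4,0]
}}

```text
clock: 6.68
eef_pos: [483.2, -16.8, 12.2]
tcp_rot: [-100.4, 90.0, 175.0]
force: [0.2, 0.2, 0.4]
opening: -0.001
```

Run:
```python
from h import *
S=shot('wrist'); f=lambda x,y:(120+x*.4,100+y*.4)
print(ctrl.observe()['eef_pos'])
c=int(f(320,0)[0])
for r in range(226,244): print(r,at_d((c,r),S).round(1),at_d((c+14,r),S).round(1))
T=shot('top'); print('mount z', at_d((258,192),T))
```

```text
[483.23653577 -16.81612613  12.26599998]
226 [478.9  -2.8  33.8] [486.5  -2.   34.1]
227 [479.   -3.7  33.1] [486.6  -2.9  33.4]
228 [479.   -4.3  33.3] [486.8  -4.2  31.8]
229 [479.1  -5.1  32.9] [486.7  -4.1  33.3]
230 [479.1  -5.6  33.1] [486.8  -4.7  33.4]
231 [479.1  -5.5  34.4] [486.8  -5.1  33.8]
232 [479.2  -7.1  32.4] [487.   -6.2  32.7]
233 [479.3  -7.5  32.8] [487.   -6.6  33.2]
234 [479.2  -4.5  39.9] [486.6  -4.3  39. ]
235 [479.2  -5.4  39.5] [486.6  -4.4  40. ]
236 [479.2  -4.8  41.8] [486.5  -3.8  42.2]
237 [479.3  -5.2  42.2] [486.5  -4.3  42.4]
238 [479.3  -4.8  43.9] [486.4  -3.8  44.6]
239 [479.3  -4.9  44.9] [486.5  -4.5  44.4]
240 [479.3  -4.7  46.3] [486.4  -4.2  45.9]
241 [479.3  -4.4  48. ] [486.4  -4.   47.3]
242 [479.4  -4.7  48.4] [486.4  -4.7  47.1]
243 [479.4  -5.2  48.5] [486.3  -3.9  49.6]
mount z [444.73434154 -15.56357927 541.85643338]
```

The tip is about 27 mm above the reported TCP, so contact should come near eef z≈7 and full press near z≈-1.

Request:
{"api": "play_rows", "payload": {
  "deltas": [0,0,0,-3,0,0,0,0,-5,0,0,0,0,-7,0,0,0,0,-8,0,0,0,0,-8,0]
}}

```text
clock: 7.4
eef_pos: [483.9, -16.8, 5.5]
tcp_rot: [80.9, 89.9, -3.6]
force: [-2.6, 0.5, 10.3]
opening: -0.002
```

Request:
{"api": "play_rows", "payload": {
  "deltas": [0,0,0,-2,0,0,0,0,-4,0,0,0,0,-6,0,0,0,0,-7,0,0,0,0,-7,0]
}}

```text
clock: 8.02
eef_pos: [486.9, -17.0, 2.6]
tcp_rot: [81.2, 89.5, -3.3]
force: [-7.9, 0.3, 37.1]
opening: 0.002
```

Request:
{"api": "play_rows", "payload": {
  "deltas": [0,0,0,1.5,0,0,5,0.5,1.5,0,0,10,1,1.5,0,0,15,1.4,1.5,0,0,20,1.9,1.5,0,0,25,2.4,1.5,0,0,30,2.9,1.5,0,0,35,3.3,1.5,0,0,40,3.8,1.5,0,0,40,3.8,1.5,0]
}}

```text
clock: 9.28
eef_pos: [526.0, -13.3, 2.9]
tcp_rot: [78.9, 89.6, -5.6]
force: [-5.8, -0.8, 25.3]
opening: 0.001
```

Run:
```python
from h import *
s=ctrl.observe();print(s['clock'],s['eef_pos'],s['force'])
S=shot('wrist'); cv2.imwrite('pics/w4.png',cv2.resize(S[0][80:320,150:470],(800,600),interpolation=cv2.INTER_CUBIC))
```

```text
9.275 [525.98428081 -13.27202604   2.85298896] [-5.78766703 -0.8261503  25.31530557]
```

View pics/w4.png

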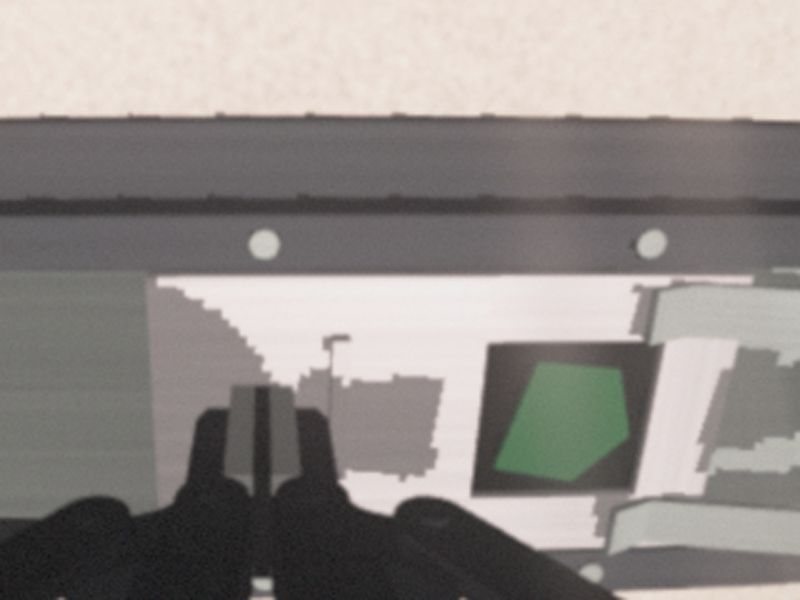

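The mount's front is now under both tines (toes at crop (655,315) and (615,525)) and moves with the fingers. I keep pushing towards the stop.

Request:
{"api": "play_rows", "payload": {
  "deltas": [0,5,0.5,0,0,0,10,1,0,0,0,15,1.4,0,0,0,20,1.9,0,0,0,25,2.4,0,0,0,30,2.9,0,0,0,35,3.3,0,0,0,40,3.8,0,0,0,45,4.3,0,0,0,45,4.3,0,0]
}}

```text
clock: 10.58
eef_pos: [570.8, -8.9, 2.9]
tcp_rot: [79.9, 89.6, -4.6]
force: [-5.9, -0.3, 24.9]
opening: 0.001
```

Request:
{"api": "play_rows", "payload": {
  "deltas": [0,2,0.2,0,0,0,4,0.4,0,0,0,6,0.6,0,0,0,8,0.8,0,0,0,8,0.8,0,0]
}}

```text
clock: 11.2
eef_pos: [577.1, -8.3, 2.9]
tcp_rot: [71.5, 89.8, -13.0]
force: [-10.3, -1.5, 28.8]
opening: 0.001
```

Request:
{"api": "play_rows", "payload": {
  "deltas": [0,2,0.2,0,0,0,4,0.4,0,0,0,6,0.6,0,0,0,6,0.6,0,0]
}}

```text
clock: 11.7
eef_pos: [583.0, -7.7, 2.9]
tcp_rot: [71.2, 89.8, -13.4]
force: [-9.6, -1.4, 28.2]
opening: 0.001
```

Run:
```python
from h import *
s=ctrl.observe();print(s['clock'],s['eef_pos'],s['force'])
S=shot('wrist'); cv2.imwrite('pics/w5.png',cv2.resize(S[0][80:320,192:512],(800,600),interpolation=cv2.INTER_CUBIC))
```

```text
11.7 [582.99807845  -7.68281291   2.89631681] [-9.57523846 -1.44610052 28.16262843]
```

View pics/w5.png

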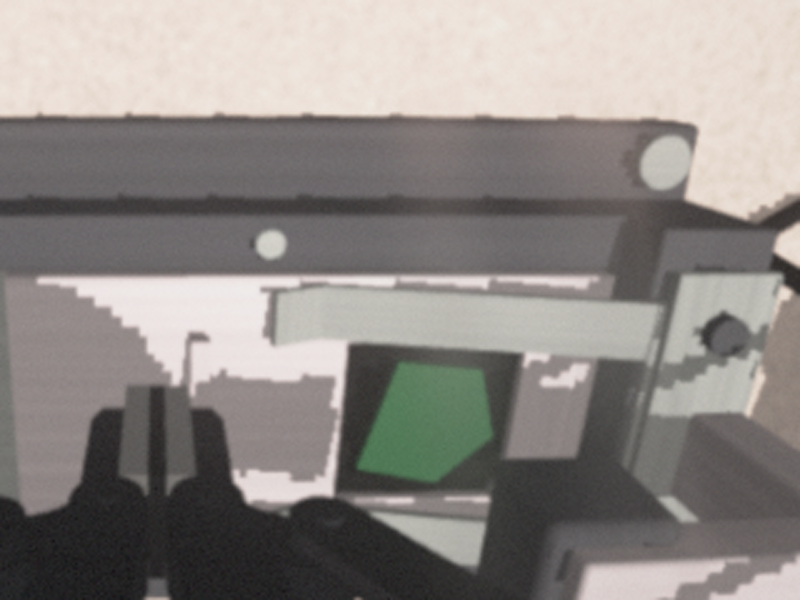

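The front edge is at crop x≈605 and the stop face at about 650, so roughly 10 mm remain. I check gripper clearance to the probe before going on.

Run:
```python
from h import *
S=shot('wrist'); f=lambda x,y:(192+x*.4,80+y*.4)
for n,p in dict(stop1=(640,400),stop2=(648,370),stop3=(655,340),front=(590,400),front2=(578,450),rear=(12,300),ledge=(190,370),probe1=(600,540),probe2=(570,590),pblk=(520,520),link=(330,520),link2=(420,560)).items(): print(n,at_d(f(*p),S).round(1))
T=shot('side'); cv2.imwrite('pics/s3.png',cv2.resize(T[0][130:240,170:300],(780,660))[:600])
```

```text
stop1 [681.2  14.8  39.9]
stop2 [681.   21.4  39.6]
stop3 [679.8  28.2  40.2]
front [680.8   7.3  25.9]
front2 [682.   -5.8  25.7]
rear [550.4  19.2  25.3]
ledge [589.2   8.2  28.8]
probe1 [648.2  10.9  81.7]
probe2 [645.1   2.7  83.3]
pblk [640.2   7.9  73.7]
link [607.6   9.5  79. ]
link2 [619.    9.   86.1]
```

View pics/s3.png

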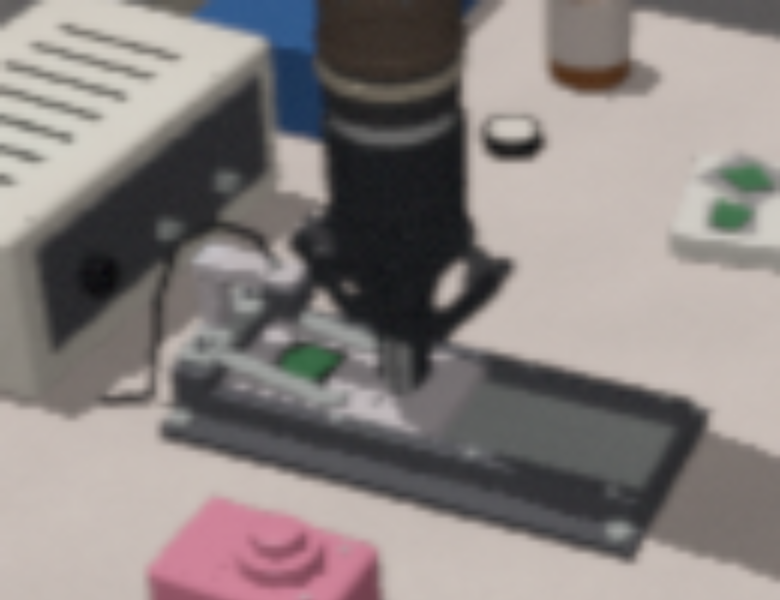

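Run:
```python
from h import *
T=shot('side'); f=lambda x,y:(170+x/6,130+y/6)
for p in [(300,240),(310,230),(320,250),(315,270),(340,290),(288,285),(275,290),(250,250),(250,225)]: print(p,at_d(f(*p),T).round(0))
S=shot('wrist'); 
# nearest gripper points on the probe side, wrist view
K,D,TT=S[2:]
v,u=np.mgrid[200:384:3,180:512:3]; un=cv2.undistortPoints(np.stack([u.ravel(),v.ravel()],1).astype(float)[:,None],K,D)[:,0]
d=S[1][v,u].ravel(); P=(TT[:3,:3]@(np.c_[un,np.ones(len(un))]*d[:,None]).T).T+TT[:3,3]
g=S[0][v,u].reshape(-1,3).max(1)
for z0 in range(60,180,10):
    m=(P[:,2]>z0)&(P[:,2]<=z0+10)&(d>0); 
    if m.any(): 
        x=np.sort(P[m,0]); h,e=np.histogram(x,np.arange(540,720,8)); print(z0,dict((int(a),int(b)) for a,b in zip(e,h) if b))
```

```text
(300, 240) [631.  10. 117.]
(310, 230) [630.   2. 119.]
(320, 250) [621.   7. 112.]
(315, 270) [625.   7.  98.]
(340, 290) [609.   9.  91.]
(288, 285) [642.   9.  84.]
(275, 290) [649.  12.  80.]
(250, 250) [676.  -6.  87.]
(250, 225) [ 771. -138.   -0.]
60 {556: 2, 564: 10, 572: 15, 580: 61, 588: 12, 596: 8, 604: 1, 636: 51, 644: 16, 652: 18, 660: 1, 684: 8, 692: 44}
70 {548: 9, 556: 38, 564: 29, 572: 44, 580: 62, 588: 43, 596: 35, 604: 31, 612: 29, 636: 84, 644: 40, 652: 30, 660: 10, 668: 12, 676: 10, 684: 2}
80 {548: 17, 556: 105, 564: 12, 572: 26, 580: 17, 588: 20, 596: 14, 604: 131, 612: 93, 620: 21, 636: 39, 644: 121, 652: 132, 660: 80, 668: 86, 676: 69, 684: 5}
90 {564: 53, 572: 56, 580: 36, 588: 61, 596: 15, 604: 4, 612: 169, 620: 75, 628: 19, 652: 25, 660: 39}
100 {556: 10, 564: 87, 572: 92, 580: 92, 588: 86, 596: 39, 604: 8, 612: 8, 620: 181, 628: 80, 636: 21, 660: 29}
110 {556: 7, 564: 93, 572: 81, 580: 77, 588: 100, 596: 50, 604: 36, 612: 2, 620: 56, 628: 110, 636: 62}
120 {564: 24, 572: 8, 588: 25, 596: 12}
```

Clearance is about 10 mm. A further 3 mm push tests whether the mount is on the stop.

Request:
{"api": "play_rows", "payload": {
  "deltas": [0,1.5,0.1,0,0,0,3,0.3,0,0,0,3,0.3,0,0]
}}

```text
clock: 12.32
eef_pos: [583.8, -7.6, 2.9]
tcp_rot: [-19.7, 89.9, -104.3]
force: [-18.0, -2.1, 34.4]
opening: -0.0
```

Run:
```python
from h import *
S=shot('wrist'); f=lambda x,y:(192+x*.4,80+y*.4)
cv2.imwrite('pics/w6.png',cv2.resize(S[0][80:320,192:512],(800,600),interpolation=cv2.INTER_CUBIC))
a=cv2.imread('pics/w5.png').astype(int)-cv2.imread('pics/w6.png'); 
# edge positions along rows in world (mount top z=26)
for row,lo,hi in [(190,185,215),(196,185,215)]:
    g=S[0][row,lo:hi].astype(float).mean(1); i=np.argmax(np.abs(np.diff(g)))+lo; print('rear',row,i,at_z((i+.5,row),26,S).round(1))
for row in (191,240):
    g=S[0][row,420:462].astype(int).mean(1); print(row,g.astype(int))
```

```text
rear 190 213 [559.8  25.8  26. ]
rear 196 192 [549.   21.5  26. ]
191 [206 204 202 200 201 202 199 197 192 184 165 139 132 132 130 128 118  95
  86  85  84  83  84  83  85  86  84  85  86  88  86  86  94 101 109 108
  93  87  84  86  86  88]
240 [134 134 133 132 135 127 112  88  79  77  77  78  78  78  81  76  80  81
  77  78  84  92  98  94  94 106 125 119 112  98 101 132 161 177 179 182
 181 178 177 176 176 173]
```

The force rose to 18 N with almost no motion, so the mount is on the stop. I lift straight up, then back off and look.

Request:
{"api": "play_rows", "payload": {
  "deltas": [0,0,0,4,0,0,0,0,8,0,0,0,0,14,0,0,0,0,22,0,0,-2,0,35,0,0,-20,0,70,0,0,-40,0,110,0,0,-50,10,130,0,0,-50,10,130,0,0,-50,10,130,0]
}}

```text
clock: 13.62
eef_pos: [535.5, 2.9, 128.3]
tcp_rot: [14.9, 90.0, -69.6]
force: [-0.0, -0.5, -0.8]
opening: 0.006
```

Run:
```python
from h import *
s=ctrl.observe();print(s['clock'],s['eef_pos'],s['force'])
S=shot('wrist'); cv2.imwrite('pics/w7.png',cv2.resize(S[0][60:300,192:512],(800,600),interpolation=cv2.INTER_CUBIC))
T=shot('top'); I=T[0]
cv2.imwrite('pics/t3.png',cv2.resize(I[160:220,140:220],(800,600),interpolation=cv2.INTER_CUBIC))
for r in ctrl.recognise('trigger_top','top')[:3]+ctrl.recognise('trigger','top')[:3]: print(np.round(r['point']),round(r['p'],2),at_d(r['point'],T).round())
```

```text
13.625 [535.48005494   2.91629119 128.3375312 ] [-0.02157125 -0.51744857 -0.84836992]
[208. 176.] 0.42 [551. 159.  64.]
[277. 192.] 0.34 [494. -76.  11.]
[189. 232.] 0.4 [361. 227.  58.]
[210. 176.] 0.36 [549. 152.  63.]
```

View pics/w7.png

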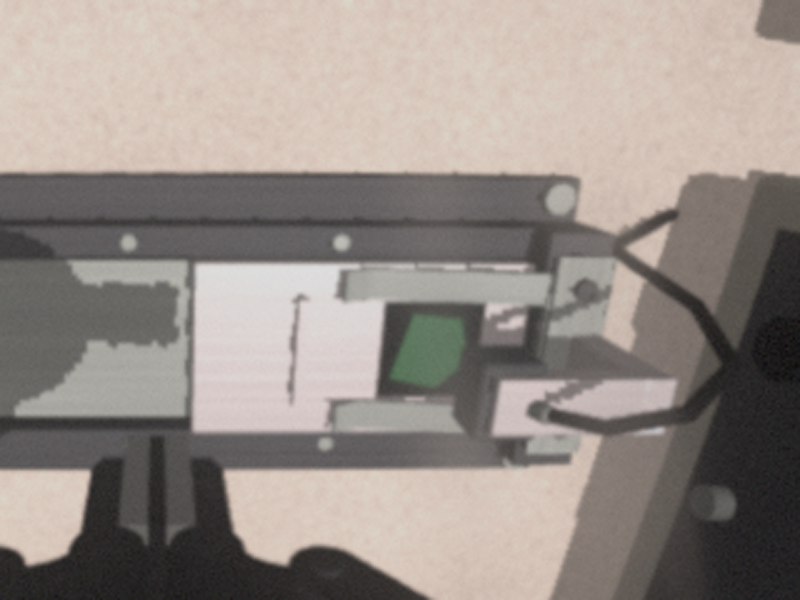

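The mount lies under both tines with its front at the stop (crop x≈530). Check the rear edge numerically, and plan the trip to the grey trigger box.

Run:
```python
from h import *
S=shot('wrist'); f=lambda x,y:(192+x*.4,60+y*.4)
print('depth top',at_d(f(240,330),S),at_d(f(320,360),S))
u=np.array([np.cos(np.radians(5.45)),np.sin(np.radians(5.45))])
r=at_z(f(193,345),30,S)[:2]; print('rear',r,'front corner',at_z(f(530,275),30,S)[:2],at_z(f(528,330),30,S)[:2])
be=at_z(f(577,180),10,S)[:2]; print('base front corner',be,'rear stage x', r@u-(be@u-130))
T=shot('top'); ff=lambda x,y:(100+x*300/800,110+y*165/440)
for p in [(186,213),(184,210),(188,216),(205,240)]: print(at_d(ff(*p),T).round(0),at_z(ff(*p),58,T).round(1))
```

```text
depth top [568.31869301  -0.94548665  28.03427606] [601.05384739  -9.87891651  29.13829569]
rear [550.72161769  -8.12356333] front corner [675.45394202  32.21456798] [680.36092676  10.50004958]
base front corner [696.12382124  68.07056928] rear stage x -21.9816025427873
[506. 290.  63.] [506.7 291.   58. ]
[510. 292.  64.] [510.6 293.6  58. ]
[502. 287.  64.] [502.7 288.4  58. ]
[473. 272.  33.] [471.2 266.5  58. ]
```

Request:
{"api": "play_rows", "payload": {
  "deltas": [0,-28,288,-20,0,0,-28,288,-40,0,0,-28,288,-50,0,0,-28,288,-50,0,0,-28,288,-50,0,0,-28,288,-50,0,0,-28,288,-50,0,0,-28,288,-50,0]
}}

```text
clock: 14.92
eef_pos: [507.7, 289.9, 79.1]
tcp_rot: [78.9, 90.0, -5.7]
force: [0.2, -0.3, -0.0]
opening: 0.002
```

Run:
```python
from h import *
s=ctrl.observe();print(s['clock'],s['eef_pos'],s['force'])
S=shot('wrist'); cv2.imwrite('pics/w8.png',cv2.resize(S[0],(800,600),interpolation=cv2.INTER_CUBIC))
for q in ['trigger_top','trigger']:
  for r in ctrl.recognise(q,'wrist')[:2]: print(q,np.round(r['point'])*1.5625,round(r['p'],2),at_d(r['point'],S).round(),at_z(r['point'],58,S).round())
```

```text
14.925 [507.69503056 289.89495684  79.10678983] [ 0.23668868 -0.28115711 -0.01825434]
trigger_top [400.     323.4375] 0.9 [508. 300.  61.] [508. 298.  58.]
trigger_top [ 90.625 406.25 ] 0.82 [364. 242.  61.] [361. 240.  58.]
trigger [404.6875 326.5625] 0.94 [510. 299.  61.] [510. 297.  58.]
trigger [471.875   20.3125] 0.71 [525. 425.  43.] [524. 421.  58.]
```

View pics/w8.png

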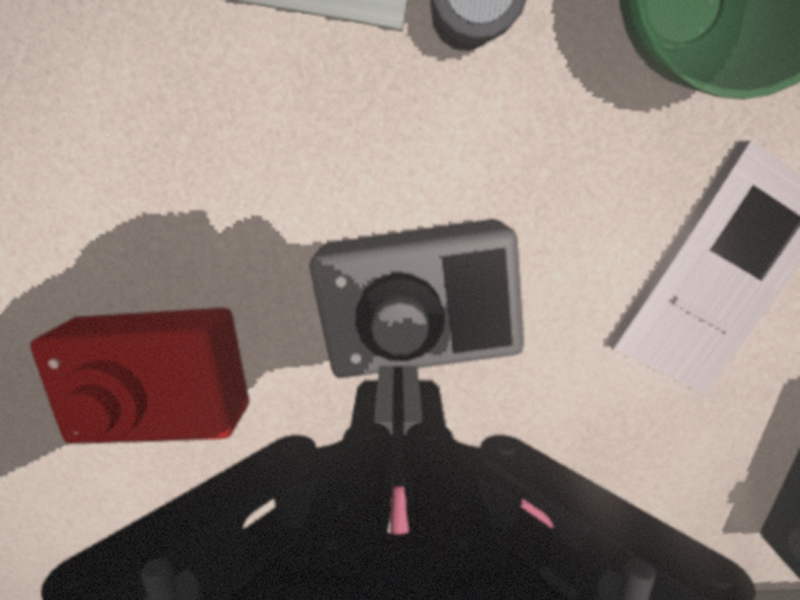

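The grey button in its black collar is at (400,325), matching the description. The red box at left is the look-alike. One depth check of the button's centre and the collar's height.

Run:
```python
from h import *
S=shot('wrist'); v,u=np.mgrid[160:232,215:300]
P=np.array([at_d((a,b),S) for a,b in zip(u.ravel(),v.ravel())])
for lo,hi in [(38,43),(43,47),(47,50),(50,53),(53,56),(56,62),(62,66)]:
    m=(P[:,2]>lo)&(P[:,2]<=hi)
    if m.any(): print(lo,hi,m.sum(),P[m].min(0).round(),P[m].max(0).round(),P[m].mean(0).round(1))
print(np.median(P[P[:,2]>55,2]))
```

```text
38 43 3402 [476. 268.  38.] [545. 331.  43.] [510.5 303.7  39.6]
43 47 71 [488. 301.  43.] [529. 318.  47.] [507.6 314.1  45.2]
47 50 123 [488. 278.  47.] [529. 318.  50.] [504.1 309.2  49.1]
50 53 1250 [488. 277.  50.] [529. 318.  53.] [508.4 300.5  51.3]
53 56 46 [491. 285.  53.] [524. 314.  56.] [507.4 307.1  54.4]
56 62 939 [495. 285.  56.] [521. 310.  62.] [508.2 298.8  60.8]
62 66 97 [499. 288.  62.] [518. 307.  63.] [508.6 297.6  62.3]
61.10953548860786
```

Request:
{"api": "play_rows", "payload": {
  "deltas": [0,0.5,8,-20,0,0,0.5,8,-36,0,0,0.5,8,-42,0,0,0.5,8,-46,0,0,0.5,8,-49,0,0,0.5,8,-51,0,0,0.5,8,-51,0]
}}

```text
clock: 16.0
eef_pos: [507.6, 298.5, 32.6]
tcp_rot: [106.0, 89.9, 21.5]
force: [-12.5, -9.0, 30.8]
opening: 0.001
```

Force is 31 N. I ease off in steps to confirm the button's travel from the force profile.

Request:
{"api": "play_rows", "payload": {
  "deltas": [0,0,0,4,0,0,0,0,4,0]
}}

```text
clock: 16.25
eef_pos: [508.2, 299.0, 33.4]
tcp_rot: [110.8, 89.9, 26.3]
force: [-1.0, -1.7, 4.3]
opening: -0.0
```

Request:
{"api": "play_rows", "payload": {
  "deltas": [0,0,0,2,0,0,0,0,2,0]
}}

```text
clock: 16.5
eef_pos: [508.1, 299.0, 34.1]
tcp_rot: [91.8, 90.0, 7.2]
force: [-0.7, -0.2, 3.7]
opening: -0.001
```

Request:
{"api": "play_rows", "payload": {
  "deltas": [0,0,0,2,0,0,0,0,2,0]
}}

```text
clock: 16.75
eef_pos: [508.1, 299.0, 35.9]
tcp_rot: [79.6, 90.0, -4.9]
force: [0.7, -0.1, 3.7]
opening: -0.001
```

Request:
{"api": "play_rows", "payload": {
  "deltas": [0,0,0,2,0,0,0,0,2,0]
}}

```text
clock: 17.0
eef_pos: [507.9, 299.1, 37.8]
tcp_rot: [136.4, 90.0, 51.9]
force: [1.4, -0.5, 1.7]
opening: 0.001
```

Request:
{"api": "play_rows", "payload": {
  "deltas": [0,0,0,2,0,0,0,0,2,0]
}}

```text
clock: 17.25
eef_pos: [507.3, 299.0, 39.5]
tcp_rot: [-87.8, 89.9, -172.4]
force: [0.3, -0.2, 0.6]
opening: -0.001
```

The profile shows a soft spring for about 6 mm, then a hard stop, so the button was fully in. I retreat and check.

Request:
{"api": "play_rows", "payload": {
  "deltas": [0,0,0,30,0,0,0,0,80,0,0,0,0,110,0,0,0,0,110,0,0,0,0,110,0,0,0,0,110,0]
}}

```text
clock: 18.0
eef_pos: [507.0, 298.6, 148.1]
tcp_rot: [-67.4, 89.8, -152.0]
force: [-1.3, 0.6, -0.5]
opening: 0.001
```

Run:
```python
from h import *
s=ctrl.observe();print(s['clock'],s['eef_pos'],s['force'],abs(s['dq']).max())
T=shot('top'); C=T[0][110:230,130:290]
cv2.imwrite('pics/t4.png',cv2.resize(C,(800,600),interpolation=cv2.INTER_CUBIC))
W=shot('wrist'); 
for r in ctrl.recognise('trigger_top','wrist')[:2]: print('btn',r['p'],at_d(r['point'],W).round(1))
```

```text
18.0 [506.95276375 298.56640266 148.12553025] [-1.25137186  0.61934716 -0.52560002] 0.18634732666640644
btn 0.88 [506.4 298.5  60.8]
btn 0.56 [363.7 244.9  62.6]
```

View pics/t4.png

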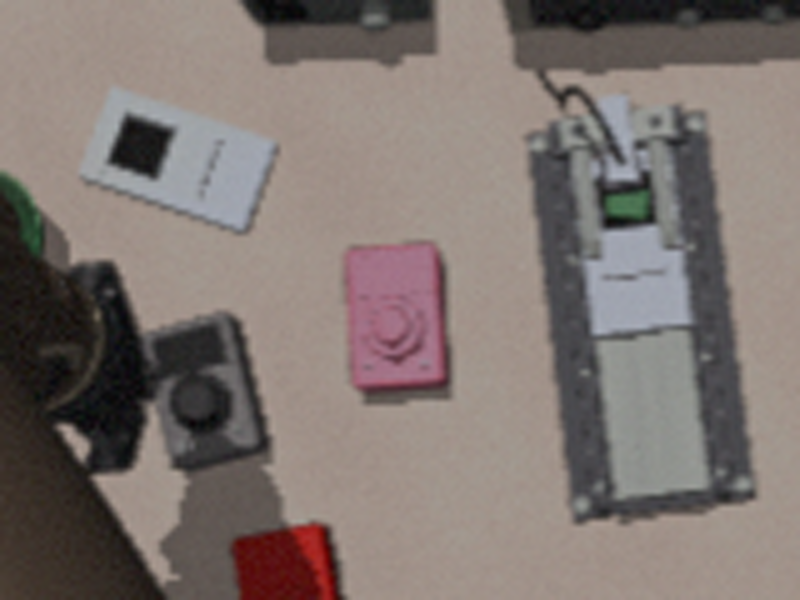

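The mount is home under the tines (crop (635,280)), the button is out again at the height it had before, and nothing else has moved. Hand in.

```bash
python3 -c "
from station import ctrl
print(ctrl.sign_off())"
```

```text
the job is handed in; nothing more can be done
None
```

The mount is loaded and the trigger has been pressed. The job was handed in at about 18 s on the clock; no verdict was reported.

**Mount:** I pressed the tail behind the ledge with 25–37 N and slid it under the tines. At the end the force rose to 18 N with almost no motion, which I took as the stop, and I then lifted off straight up. After that the mount lay under both tines, its rear edge at about stage x = -22 mm (-25 mm is fully home), within measuring error.

**Button:** I pressed it with 31 N. Easing off showed about 6 mm of soft travel before the hard stop, so it went fully in. It was out again afterwards, at the same measured height as before (61 mm).

**Bystanders:** I touched nothing else. The last top view, which covered only part of the table, showed no moved things.

**Checks that disagreed:**
- The real fingertips sat about 19–27 mm above the reported TCP, so I found contact by force and depth rather than by the reported height.
- The button's height measured 61 mm against the 58 mm given.
- Clearance between the gripper linkage and the probe was only about 10 mm at the end of the push. I saw no contact.
- The platen and hold-spring joint values could not be read directly.

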